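Try the gauge case, free its catch if caught, and hold the cover open

TASK

Tug the red pull on the blue gauge case's cover, before touching the brass catch knob, to find out whether the cover is caught; if it is, let it down, slide the brass knob to the other end of its slot, and if it is not, leave the knob alone (moving it would lock the cover). Then raise the cover by its red pull to about 55 degrees (45 to 65 will do) and finish still holding it there by the pull, so that the gauge blocks inside can be checked; do not let go. Leave the other things on the bench where they stand. Do not let the cover slam.

Things in the scene. Friction and masses are not known exactly. Their poses are not given: they have to be found in the camera images.
- case: Blue flat gauge case, fixed to the bench, 150 (x) x 230 (y) mm, walls 55 mm high, covered by a grey hinged cover 5.5 mm thick whose top is 60.5 mm above the bench. Origin: centre of the case's underside, on the bench. Its -x side faces the robot, its +x side is the hinge side, +y is to the left seen from the robot.
- cover (a joint): Hinge of the cover, rad: 0 shut, grows as the front edge of the cover rises, end stop at 1.9. The cover weighs about 0.3 kg (varies) and falls shut by itself when let go. If the catch is holding it, it comes up only about 0.04 rad (5 mm at the red pull) and then stops dead; if not, it goes on rising freely.
- cover_hinge (a point): Point on the hinge line, midway along it, at the far upper edge of the case, 55 mm above the bench. The hinge line is parallel to the case's y axis; the cover swings about it.
- cover_pull (a point): Centre of the red pull on the cover: an upright round disc 26 mm in diameter and 12 mm thick on a thin stem, its two flat faces looking along the cover's +y and -y (pinch it across y). The centre is 28 mm above the cover's top, 138 mm from the hinge line, 45 mm to the -y side of the case's middle. It turns with the cover, so the disc pivots between the fingers as the cover rises if the fingers are kept upright.
- catch_knob (a point): Point on the brass catch knob, 22 mm above the cover's top, on the knob's axis. The knob is an upright post 15 mm in diameter, its top 32 mm above the cover's top. It stands on the cover 138 mm from the hinge line and slides along the case's y axis in a slot 24 mm long, from +75 mm (left) to +51 mm (right) off the case's middle.
- catch (a joint): Slide of the catch knob, m: 0 at the left (+y) end of its slot, 0.024 at the right (-y) end; it starts within 3 mm of the left end. About 1.5 N moves it, once the cover has been let down fully shut; it stays where it is left. The catch holds at one end of the slot and is free at the other (it changes over at the middle), but which end holds differs from case to case, is not marked and cannot be seen from outside.
- loupe: Bystander, to be left alone: black eye loupe, 37x37x32 mm, loose on the bench. Origin: centre of its underside.
- dish: Bystander, to be left alone: lidded glass dish with a dark knob, 60x60x36 mm, loose on the bench. Origin: centre of its underside.
- amber_bottle: Bystander, to be left alone: amber bottle with a dark cap, 41x40x78 mm, loose on the bench. Origin: centre of its underside.
- blower: Bystander, to be left alone: black rubber dust blower, 50x50x85 mm, loose on the bench. Origin: centre of its underside.
- tweezers: Bystander, to be left alone: steel tweezers lying flat, 10x121x8 mm, loose on the bench. Origin: centre of its underside.
- parts_box: Bystander, to be left alone: open white parts box, 42x40x60 mm, loose on the bench. Origin: centre of its underside.

How it is judged:
On the way:
1. the cover is tugged up by its pull (more than 0.015 rad, about 2 mm at the pull) with the catch knob still at its left end, within 6 mm (value of joint cover above 0.015 rad and value of joint catch below 0.006 m and distance between the grasp point and cover_pull below 0.035 m and contact force between the fingers and cover above 0.5 N), for 0.1 s.
At the end, for the whole second after the job is handed in: The cover stands open between 0.70 and 1.22 rad (40 to 70 degrees), at rest (under 0.1 rad/s), and the fingers are on the red pull (grasp point within 35 mm of its centre, more than 1 N of contact), so that only the gripper keeps it from falling shut (value of joint cover between 0.7 and 1.22 rad and velocity of joint cover between -0.1 and 0.1 rad/s and distance between the grasp point and cover_pull below 0.035 m and contact force between the fingers and cover above 1 N); the arm keeps its last pose, push and grip.
It fails at once if one of the bystanders is moved more than 3 cm (distance of any of loupe, dish, amber_bottle, blower, tweezers, parts_box from where it was at the start of the episode above 0.03 m).
It fails at once if the cover is slammed shut (falling faster than 6 rad/s) (velocity of joint cover below -6 rad/s).
It also fails if it takes over 48 s, if anything falls off the work surface, if the arm or the gripper's body presses on something with over 40 N, if the wrist force passes 120 N, or if a joint passes its speed limit or range.

ROBOT

A 6-joint arm with a two-finger parallel gripper is mounted at the origin on a cart in front of the work surface, level with it; the furniture and walls round the work are solid. World frame = base frame: x ahead of the robot, y to its left, z up, the work surface at z = 0. Lengths are in m, angles in rad, forces in N, time in s.
With the tool pointing down it reaches from about 0.35 to 0.975 m from the base axis. Payload 4.9 kg.
Tool frame: the origin (TCP) lies on the front face of the gripper's body, between the roots of the fingers; the fingertips stand ctrl.finger_overhang ahead of it and the grasp point (between the pads) lies 54 mm ahead of it (ctrl.finger_overhang is the distance from the TCP to the fingertips, in m); z points along the fingers, y is the line along which they close (so a half turn about z gives the same grasp; the last joint's range is limited). The gripper opens to 85 mm and grips with 20 to 120 N. Pads are 22 mm wide; open, the fingers measure 114 mm over their backs; the gripper's body (76 mm by 85 mm) begins 54 mm behind the grasp point. The pads swing forward as they close: fully open they stand 13 mm farther back than shut.
Start: joints at [-1.294, 0.053, 1.613, -0, 1.476, -0.119], TCP at [0.241, -0.577, 0.304] pointing down, gripper open.
Joint ranges: [-3.01, 3.01], [-1.01, 2.22], [0.06, 2.58], [-1.02, 4.17], [0.09, 2.62], [-3.14, 3.14]. Speed limits (rad/s): [2.57, 2.57, 3.14, 3.14, 3.14, 3.14].

INTERFACE

Orientations are given as a rotation vector (axis times angle).
In Python, from station import ctrl, vision gives the robot as it stands. The module is installed in compiled form; this text tells all that it offers.
- The arm moves only by the tool drive_tool, never from a script. Its argument "rows" is a list of rows, each a list of 2 entries, a list of its own where there are three numbers: the shift along the tool's x, y, z in m, then the turn about the tool's z in rad. A call has 1 to 10 rows; each row shifts and turns the commanded pose from where the row before left it, along the tool's axes as they then stand; what a row does not reach is not made up. A row lasts 1/10 s, in which the tool goes at most 50 mm and 8.59 degrees, less where a joint would pass 70% of its speed; a pose out of reach is approached as far as the arm can. A call with a gripper value outside its range is refused whole. "jaw" is the closure, from 0 (fully open) to 1 (shut), set as the call begins (left out, the last holds). The fingers move at their own pace and stop on an object; "grip_force" is the grip in N (left out, the last holds). Time passes only in rows, so rows that do not move let the fingers close. It gives the time, the measured TCP pose, the force, the opening and the grip force at its end, in the units of the state.
- ctrl.get_obs(): the state, without advancing time (a new reading comes with each control period).
- vision.get_image(name): name is "scene" or "top" or "wrist"; returns a dict with "image" (400x640x3 uint8, blue, green, red), "vertical_fov" (degrees; the focal length in pixels is half the picture's height over the tangent of half this angle, whatever the lens; pixels are square), "cx", "cy" (the principal point, pixels), "R" (3x3) and "t" (3): a world point X has camera coordinates R X + t. Camera axes: x right, y down, z forward; pixel columns grow to the right and rows downward; lengths in m; the calibration is good to about 2 mm. A picture is of the moment at which its call begins. There is no depth.
- ctrl.finish_job(): hands the job in; it is judged then, once.
The state is a dict: "t": time; "q": joint angles; "dq": joint speeds; "effort": joint torques, N m; "tool_pos": TCP position; "tool_rot": TCP orientation; "contact_force": force on the tool from outside, world axes, zero at the start; "wrist_torque": the same for the moment, N m; "opening": finger opening in m; "grip_force": force on a finger pad.
Only numpy, scipy, OpenCV 4.12 (cv2) and the standard library are available. Lean on these libraries where they do the work, as an engineer would, in place of code of your own. Each camera call takes 0.05 s, during which the arm holds its last target. There are 200 camera calls.

## Working session

There is one attempt and no reset: what is moved stays moved. The work goes in short steps, Python scripts to look and compute and a tool call to move; the robot and the scene stay as the last step left them, time stands still between calls to the robot, and variables do not carry over. Pictures are saved under pics/ and viewed, at most 10 in all, crops included, and the job is handed in when it is done.

Besides the shell and the picture viewer there is one more tool, called as name([rows], argument=value, ...), one row to a line, values as JSON. drive_tool: Moves the arm, as the interface text tells. Its arguments: {"type":"object","properties":{"rows":{"type":"array","items":{"type":"array"}},"jaw":{"type":"number"},"grip_force":{"type":"number"}},"required":["rows"]}

```bash
mkdir -p pics
python3 - <<'E'
from station import ctrl, vision
import cv2, pickle
o=ctrl.get_obs(); print(o['t'],o['tool_pos'],o['tool_rot'],o['opening'],ctrl.finger_overhang)
d={n:vision.get_image(n) for n in ('scene','top')}
pickle.dump(d,open('a.pkl','wb'))
for n in d: cv2.imwrite(f'pics/{n}1.png',d[n]['image']); print(n,d[n]['vertical_fov'],d[n]['cx'],d[n]['cy'],d[n]['R'].tolist() if hasattr(d[n]['R'],'tolist') else d[n]['R'],d[n]['t'])
E
```

```text
0.0 [ 0.24084011 -0.57622174  0.30265931] [-3.07827205e+00 -6.17269586e-01  2.51849253e-04] 0.08515446165673184 0.0726
scene 48.674402460277214 318.05004645362186 201.88235355015595 [[-0.7904581336391142, -0.6125055924621629, -0.0035830387025139305], [-0.4023043827583402, 0.5235799826181244, -0.7510094442915053], [0.46187349196203037, -0.5922000515063973, -0.6602817401826443]] [0.41058897 0.30516808 0.93209643]
top 55.81345987838954 319.9854872436883 198.74108027277418 [[-0.006137926282770087, -0.9997926779073125, 0.01941460954723977], [-0.9816637105158629, 0.002325304967128041, -0.1906068005424735], [0.1905221386536896, -0.020228548137084468, -0.9814744624915565]] [-0.04479933  0.55457881  0.90047093]
```

View pics/scene1.png

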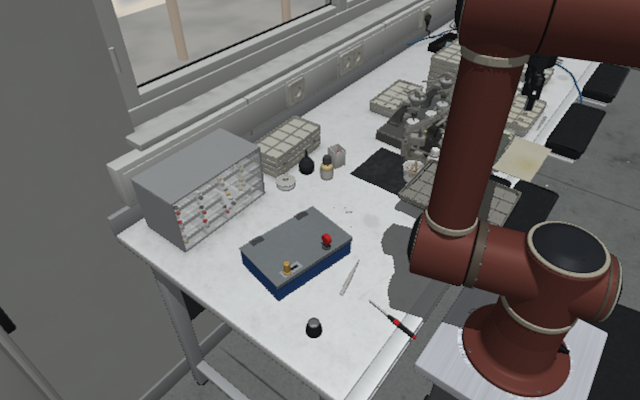

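View pics/top1.png

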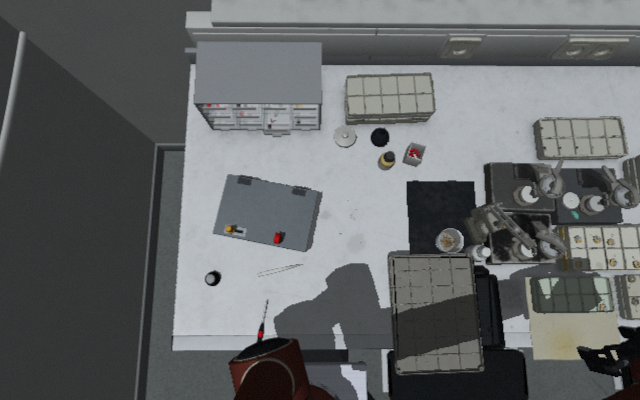

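The scene view shows the red pull at about (326,240) and the brass knob at (288,268). In the top view they are at about (279,238) and (232,230), with the cover spanning (213..321, 174..250). The front of the case is clear except for the tweezers at (280,269).

```bash
cat > h.py <<'E'
import numpy as np, cv2, pickle
def ray(c,u,v):
    f=200/np.tan(np.radians(c['vertical_fov']/2)); R=np.array(c['R']); t=np.array(c['t'])
    d=R.T@np.array([(u-c['cx'])/f,(v-c['cy'])/f,1]); return -R.T@t, d/np.linalg.norm(d)
def plane(c,u,v,z):
    o,d=ray(c,u,v); return o+d*(z-o[2])/d[2]
def tri(a,b):
    A=np.zeros((3,3));y=np.zeros(3)
    for o,d in (a,b):
        P=np.eye(3)-np.outer(d,d);A+=P;y+=P@o
    p=np.linalg.solve(A,y); return p,[np.linalg.norm((np.eye(3)-np.outer(d,d))@(p-o)) for o,d in (a,b)]
def blob(im,lo,hi,roi):
    h=cv2.cvtColor(im,cv2.COLOR_BGR2HSV); m=cv2.inRange(h,lo,hi); k=np.zeros_like(m); x0,y0,x1,y1=roi; k[y0:y1,x0:x1]=m[y0:y1,x0:x1]
    n,l,s,c=cv2.connectedComponentsWithStats(k); i=1+np.argmax(s[1:,4]); return c[i],s[i],l==i
E
python3 - <<'E'
from h import *
d=pickle.load(open('a.pkl','rb')); S,T=d['scene'],d['top']
rs=blob(S['image'],(0,150,60),(8,255,255),(300,220,350,260)); rt=blob(T['image'],(0,150,60),(8,255,255),(260,220,300,255))
bs=blob(S['image'],(12,110,60),(28,255,255),(270,250,310,285)); bt=blob(T['image'],(12,110,60),(28,255,255),(215,215,250,245))
for a,b in((rs,rt),(bs,bt)):
    print(a[:2],b[:2],tri(ray(S,*a[0]),ray(T,*b[0])))
print('pull@88.5',plane(T,*rt[0],.0885),plane(S,*rs[0],.0885)); print('knob@.082',plane(T,*bt[0],.082),plane(S,*bs[0],.082))
# cover outline in top
h=cv2.cvtColor(T['image'],cv2.COLOR_BGR2HSV); print(h[210,265],h[190,300],h[150,260])
g=T['image'][210,265].astype(int); m=(np.abs(T['image'].astype(int)-g).max(2)<22).astype(np.uint8)
m=cv2.morphologyEx(m,cv2.MORPH_CLOSE,np.ones((5,5))); n,l,s,c=cv2.connectedComponentsWithStats(m); i=l[210,265]; print(s[i])
cs,_=cv2.findContours((l==i).astype(np.uint8),0,2); q=cv2.approxPolyDP(cv2.convexHull(cs[0]),5,True)[:,0]
for p in q: print(p,plane(T,*p,.0605))
E
python3 - <<'E'
import cv2
im=cv2.imread('pics/top1.png')[165:275,200:335]; a=cv2.resize(im,None,fx=5,fy=5,interpolation=cv2.INTER_CUBIC); cv2.imwrite('pics/c1.png',a)
E
```

```text
(array([326.01408451, 238.70422535]), array([322, 234,   9,  11,  71], dtype=int32)) (array([276.63829787, 238.0212766 ]), array([274, 233,   7,  11,  47], dtype=int32)) (array([0.45200351, 0.056971  , 0.08780887]), [np.float64(0.0008209775148605229), np.float64(0.0008209775148604714)])
(array([286.49382716, 268.02469136]), array([283, 261,   8,  14,  81], dtype=int32)) (array([229.27906977, 229.1627907 ]), array([226, 226,   9,   8,  43], dtype=int32)) (array([0.47558178, 0.17344455, 0.07334253]), [np.float64(0.0004406325723040587), np.float64(0.00044063257230404535)])
pull@88.5 [0.45266279 0.05731189 0.0885    ] [0.45083818 0.05718733 0.0885    ]
knob@.082 [0.47498902 0.17177789 0.082     ] [0.47002044 0.17855291 0.082     ]
[106  31 108] [116  28  63] [104  15 182]
[ 213  175  109   77 5464]
[227 176] [0.61215429 0.18754822 0.0605    ]
[321 192] [ 0.57036211 -0.04969016  0.0605    ]
[305 250] [ 0.42562595 -0.00963621  0.0605    ]
[213 233] [0.46813243 0.21586747 0.0605    ]
```

View pics/c1.png

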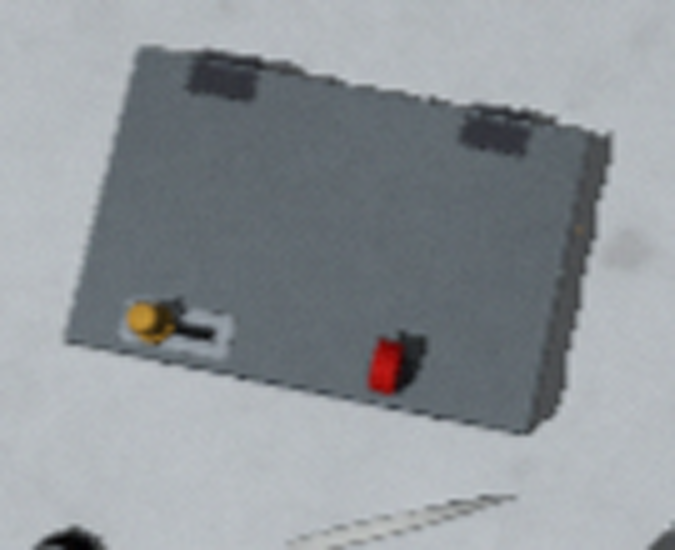

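The cover's corners give a front edge of 0.2295 m, which matches 0.230, and a case yaw of about -11°. The pull triangulates to (0.452, 0.057, 0.088), close to the expected height of 0.0885. The pull-to-knob distance is 0.119. I'll move over the pull now.

drive_tool([
  [[0,0,-0.045],0],
  [[0.027,-0.031,0],0],
  [[0.027,-0.031,0],0],
  [[0.027,-0.031,0],0],
  [[0.027,-0.031,0],0],
  [[0.027,-0.031,0],0],
  [[0.027,-0.031,0],0],
  [[0.027,-0.031,0],0],
  [[0.027,-0.031,0],0],
  [[0.027,-0.031,0],0],
], jaw=0)

```text
t: 1.1
tool_pos: [0.3576, -0.2238, 0.3484]
tool_rot: [-3.08, -0.617, 0.0]
contact_force: [0.5, -0.1, 0.1]
opening: 0.0855
grip_force: 0.0
```

drive_tool([
  [[0.027,-0.031,0],0],
  [[0.027,-0.031,0],0],
  [[0.027,-0.031,0],0],
  [[0.027,-0.031,0],0],
  [[0.027,-0.031,0],0],
  [[0,0,0],0.14],
  [[0,0,0],0.14],
  [[0,0,0],0.14],
  [[0,0,0],0.14],
  [[0,0,0],0.03],
])

```text
t: 2.1
tool_pos: [0.4222, -0.0303, 0.3483]
tool_rot: [-3.126, 0.309, 0.002]
contact_force: [0.8, -0.2, -0.3]
opening: 0.0855
grip_force: 0.0
```

drive_tool([
  [[0,0,0],0],
  [[0,0,0],0],
])

```text
t: 2.3
tool_pos: [0.4223, -0.0304, 0.3485]
tool_rot: [-3.127, 0.303, 0.001]
contact_force: [0.9, -0.2, -0.3]
opening: 0.0852
grip_force: 0.0
```

```bash
cat > go.py <<'E'
import sys,numpy as np
from station import ctrl
from scipy.spatial.transform import Rotation as Ro
o=ctrl.get_obs(); R=Ro.from_rotvec(o['tool_rot']).as_matrix()
print(o['t'],o['tool_pos'].round(4) if hasattr(o['tool_pos'],'round') else o['tool_pos'],'toolx deg',np.degrees(np.arctan2(R[1,0],R[0,0])),'z',R[:,2].round(3),'op',o['opening'],'F',np.round(o['contact_force'],2))
if len(sys.argv)>3: print('tool shift',(R.T@(np.array(sys.argv[1:4],float)-o['tool_pos'])).round(4))
E
python3 go.py .452 .057 .1425
python3 - <<'E'
from h import *
from station import vision
d={n:vision.get_image(n) for n in('wrist','scene')}; pickle.dump(d,open('b.pkl','wb')); cv2.imwrite('pics/w1.png',d['wrist']['image'])
for n in d:
  try:
    c=blob(d[n]['image'],(0,150,60),(8,255,255),(0,0,640,400)); print(n,c[:2],plane(d[n],*c[0],.0885))
  except Exception as e: print(e)
E
```

```text
2.3 [ 0.4223 -0.0304  0.3485] toolx deg -11.079864710865246 z [-0.001  0.    -1.   ] op 0.0852249619125864 F [ 0.88 -0.16 -0.29]
tool shift [ 0.0125 -0.0915  0.206 ]
wrist (array([222.6627907 , 164.36046512]), array([218, 155,  11,  19, 172], dtype=int32)) [0.45109884 0.05999626 0.0885    ]
scene (array([326.04285714, 238.64285714]), array([322, 234,   9,  11,  70], dtype=int32)) [0.45090524 0.056985   0.0885    ]
```

View pics/w1.png

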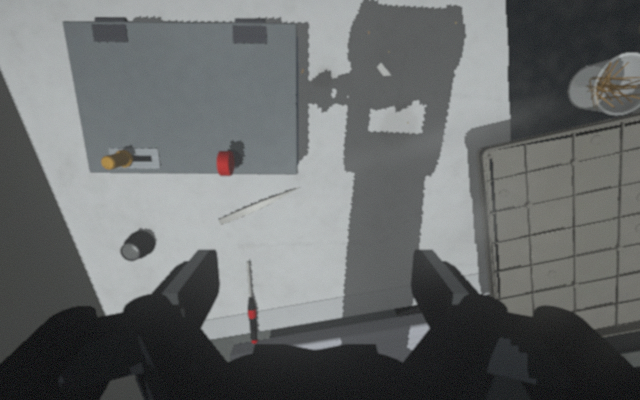

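The wrist view shows the case square to the tool, with the pull at (223,164) and the knob at (115,160). Casting the ray puts the pull at (0.451, 0.059), which agrees with the other measurements. I'll go down over it.

drive_tool([
  [[0.003,-0.031,0],0],
  [[0.005,-0.031,0],0],
  [[0.004,-0.031,0],0],
  [[0,0,0.04],0],
  [[0,0,0.04],0],
  [[0,0,0.04],0],
  [[0,0,0.03],0],
  [[0,0,0.03],0],
  [[0,0,0.025],0],
  [[0,0,0],0],
])

```text
t: 3.4
tool_pos: [0.4494, 0.0585, 0.1399]
tool_rot: [3.126, -0.304, -0.013]
contact_force: [-0.1, 0.3, 0.1]
opening: 0.0857
grip_force: 0.0
```

```bash
python3 go.py .452 .058 .1435
python3 - <<'E'
from h import *
from station import vision
d={n:vision.get_image(n) for n in('wrist','top')}; cv2.imwrite('pics/w2.png',np.hstack([cv2.resize(d['wrist']['image'],(480,300)),cv2.resize(d['top']['image'][165:275,200:320],(320,300))]))
E
```

```text
3.4 [0.4494 0.0585 0.1399] toolx deg -11.11507635105954 z [-0.009  0.    -1.   ] op 0.08572115842362395 F [-0.09  0.29  0.09]
tool shift [ 0.0027 -0.     -0.0037]
```

View pics/w2.png

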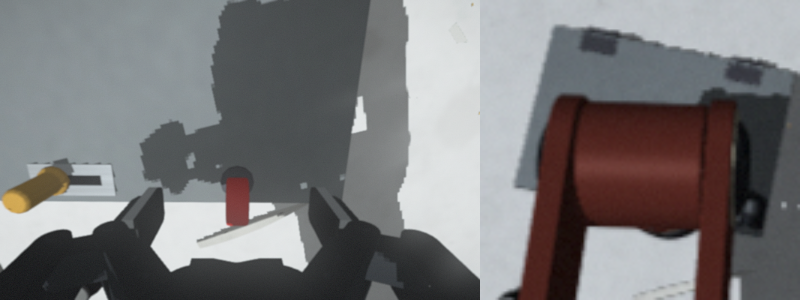

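The pull sits midway between the fingers, at x=237 between pads at 160 and 312. I'll close on it.

drive_tool([
  [[0.002,0,-0.002],0],
  [[0,0,0],0],
  [[0,0,0],0],
  [[0,0,0],0],
  [[0,0,0],0],
  [[0,0,0],0],
  [[0,0,0],0],
  [[0,0,0],0],
], jaw=1, grip_force=40)

```text
t: 4.3
tool_pos: [0.4541, 0.0572, 0.1464]
tool_rot: [3.124, -0.305, -0.0]
contact_force: [-2.0, -4.7, 3.1]
opening: 0.0111
grip_force: 40.8
```

drive_tool([
  [[0,0,-0.001],0],
  [[0.0005,0,-0.001],0],
  [[0,0,-0.001],0],
  [[0.0005,0,-0.001],0],
  [[0,0,0],0],
  [[0,0,0],0],
])

```text
t: 4.9
tool_pos: [0.4547, 0.0571, 0.1487]
tool_rot: [3.125, -0.305, -0.001]
contact_force: [3.5, -5.2, -6.0]
opening: 0.0111
grip_force: 39.4
```

drive_tool([
  [[0.0005,0,-0.002],0],
  [[0.0005,0,-0.002],0],
  [[0.0005,0,-0.002],0],
  [[0,0,0],0],
  [[0,0,0],0],
])

```text
t: 5.4
tool_pos: [0.4564, 0.0567, 0.1549]
tool_rot: [3.125, -0.305, 0.0]
contact_force: [4.2, -4.9, -6.1]
opening: 0.0109
grip_force: 39.2
```

The force stays flat at about 6 N through 8.5 mm of rise, so the cover looks free. I'll go a bit further and check in the picture that the cover itself is rising.

drive_tool([
  [[0.001,0,-0.003],0],
  [[0.001,0,-0.003],0],
  [[0.001,0,-0.003],0],
  [[0.001,0,-0.003],0],
  [[0,0,0],0],
  [[0,0,0],0],
])

```text
t: 6.0
tool_pos: [0.4604, 0.0559, 0.1667]
tool_rot: [3.124, -0.305, 0.001]
contact_force: [3.6, -5.0, -5.8]
opening: 0.0109
grip_force: 39.1
```

```bash
python3 go.py
python3 - <<'E'
from h import *
from station import vision
d=vision.get_image('scene'); a=pickle.load(open('a.pkl','rb'))['scene']; f=lambda i:cv2.resize(i[200:300,230:365],None,fx=2.9,fy=2.9,interpolation=cv2.INTER_CUBIC); cv2.imwrite('pics/s2.png',np.hstack([f(a['image']),f(d['image'])]))
E
```

```text
6.0 [0.4604 0.0559 0.1667] toolx deg -11.167959496699725 z [ 0.    -0.002 -1.   ] op 0.010928614631627675 F [ 3.55 -4.95 -5.83]
```

View pics/s2.png

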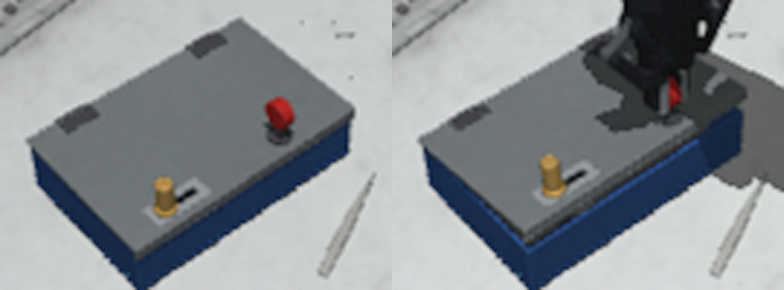

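The second view shows the front edge lifted well clear of the case, with the knob still at its left end. The cover is free, so I leave the knob alone and raise the cover along the arc.

drive_tool([
  [[0.0024,0,-0.0052],0],
  [[0.0024,0,-0.0052],0],
  [[0.0028,0,-0.005],0],
  [[0.0028,0,-0.005],0],
  [[0.0032,0,-0.0048],0],
  [[0.0032,0,-0.0048],0],
  [[0.0036,0,-0.0045],0],
  [[0.0036,0,-0.0045],0],
  [[0.0039,0,-0.0042],0],
  [[0.0039,0,-0.0042],0],
])

```text
t: 7.05
tool_pos: [0.4903, 0.0498, 0.2128]
tool_rot: [3.124, -0.306, -0.008]
contact_force: [0.6, -5.0, -9.0]
opening: 0.0114
grip_force: 38.9
```

drive_tool([
  [[0,0,0],0],
  [[0,0,0],0],
])

```text
t: 7.25
tool_pos: [0.4908, 0.0497, 0.2134]
tool_rot: [3.124, -0.305, -0.005]
contact_force: [0.7, -4.8, -5.9]
opening: 0.0111
grip_force: 39.3
```

Forces stay low, so I carry on.

drive_tool([
  [[0.0043,0,-0.0039],0],
  [[0.0043,0,-0.0039],0],
  [[0.0045,0,-0.0035],0],
  [[0.0045,0,-0.0035],0],
  [[0.0048,0,-0.0032],0],
  [[0.0048,0,-0.0032],0],
  [[0.005,0,-0.0028],0],
  [[0.005,0,-0.0028],0],
  [[0.0053,0,-0.0023],0],
  [[0.0053,0,-0.0023],0],
])

```text
t: 8.25
tool_pos: [0.5367, 0.0404, 0.2441]
tool_rot: [3.124, -0.305, -0.012]
contact_force: [-3.8, -6.6, -4.8]
opening: 0.0113
grip_force: 38.9
```

drive_tool([
  [[0,0,0],0],
  [[0,0,0],0],
  [[0,0,0],0],
  [[0,0,0],0],
  [[0,0,0],0],
])

```text
t: 8.75
tool_pos: [0.537, 0.0403, 0.2443]
tool_rot: [3.123, -0.305, -0.009]
contact_force: [-1.7, -5.8, -5.3]
opening: 0.0109
grip_force: 40.0
```

```bash
python3 go.py
python3 - <<'E'
from h import *
from station import vision,ctrl
p=np.array(ctrl.get_obs()['tool_pos'])-[0,0,.054]; x=np.array([.982,-.19]); pull0=np.array([.452,.0575])
h=pull0+.138*x; r=(p[:2]-h)@x; z=p[2]-.055; print('radius',np.hypot(r,z),'theta deg',np.degrees(np.arctan2(z,-r))-13.64)
d={n:vision.get_image(n)['image'] for n in('scene','wrist')}
cv2.imwrite('pics/f.png',np.hstack([cv2.resize(d['scene'][160:310,220:380],None,fx=2.5,fy=2.5),cv2.resize(d['wrist'][:,:],(400,375))]))
E
```

```text
8.75 [0.537  0.0403 0.2443] toolx deg -11.16728059328398 z [-0.006 -0.003 -1.   ] op 0.010888412599394598 F [-1.66 -5.85 -5.28]
radius 0.14471220400847234 theta deg 55.57624747319622
```

View pics/f.png

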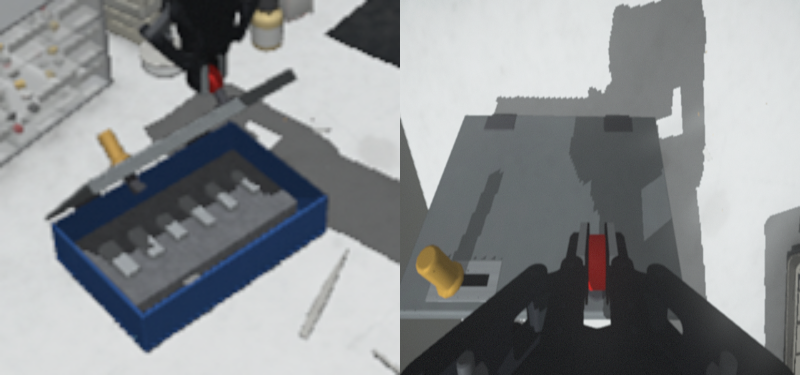

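The pictures show the cover standing open at about 55°, with the gauge blocks visible and the pull pinched firmly between the pads. The knob hasn't moved, so I'm handing in.

```bash
python3 -c "
from station import ctrl
print(ctrl.finish_job())"
```

```text
the job is handed in; nothing more can be done
None
```

The tug showed the cover was free, so I left the brass knob alone, raised the cover to about 55° (55.6° from the arm's pose) and handed the job in still gripping the red pull; the hand-in call gave no verdict.

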